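# Stack the remotes and battery tester on the lounge turntable

## Robot

A 6-joint arm with a two-finger parallel gripper is mounted at the origin on the work surface. World frame = base frame: x ahead of the robot, y to its left, z up, the work surface at z = 0. Lengths are in m, angles in rad, forces in N, time in s.
With the tool pointing down it reaches from about 0.35 to 0.975 m from the base axis. Payload 4.9 kg.
Tool frame: the origin (TCP) lies at the very end of the fingers, on their centre line; the grasp point (between the pads) lies 19 mm behind it; z points along the fingers, y is the line along which they close (so a half turn about z gives the same grasp; the last joint's range is limited). The gripper opens to 85 mm and grips with 20 to 120 N. Pads are 22 mm wide; open, the fingers measure 114 mm over their backs; the gripper's body (76 mm by 85 mm) begins 54 mm behind the grasp point. The pads swing forward as they close: fully open they stand 13 mm farther back than shut.
Start: joints at [1.097, 0.053, 1.613, -0, 1.476, -0.119], TCP at [0.217, 0.586, 0.231] pointing down, gripper open.
Joint ranges: [-3.01, 3.01], [-1.01, 2.22], [0.06, 2.58], [-1.02, 4.17], [0.09, 2.62], [-3.14, 3.14]. Speed limits (rad/s): [2.57, 2.57, 3.14, 3.14, 3.14, 3.14].

## Interface

Orientations are given as a rotation vector (axis times angle).
In Python, from station import ctrl, imaging gives the robot as it stands.
- The arm moves only by the tool play_rows, never from a script. Its argument "series" is a list of rows, each a list of 3 entries, a list of its own where there are three numbers: the opening, from 0 (shut) to 1 (fully open), then the shift along the tool's x, y, z each as a share of 0.05 m, from -1 to 1, then the turn, a rotation vector about the tool's x, y, z each as a share of 8 degrees, from -1 to 1. In form: [[grip, [dx, dy, dz], [ax, ay, az]], ...]. A call has 1 to 8 rows; each row shifts and turns the commanded pose from where the row before left it, along the tool's axes as they then stand; what a row does not reach is not made up. A row lasts 1/8 s, in which the tool goes at most 62.5 mm and 10.7 degrees, less where a joint would pass 70% of its speed; a pose out of reach is approached as far as the arm can. A call with a number of a shift or a turn outside -1 to 1 is refused whole. A call with a gripper value outside its range is refused whole. The fingers move at their own pace and stop on an object; "force" is the grip in N (left out, the last holds). Time passes only in rows, so rows that do not move let the fingers close. It gives the time, the measured TCP pose, the force, the opening and the grip force at its end, in the units of the state.
- ctrl.get_obs(): the state, without advancing time (a new reading comes with each control period).
- imaging.get_image(name): name is "scene" or "top" or "wrist"; returns a dict with "color" (400x640x3 uint8, blue, green, red), "fx", "fy", "cx", "cy" (pixels), "extrinsics" (4x4, takes a point from world to camera coordinates); the wrist camera has in their place "hand_eye" (4x4, takes a point from camera to tool coordinates, whose origin is the TCP and whose axes are the flange's). Camera axes: x right, y down, z forward; pixel columns grow to the right and rows downward; lengths in m; the calibration is good to about 2 mm. A picture is of the moment at which its call begins: read the wrist's pose just before it. There is no depth.
- ctrl.finish_job(): hands the job in; it is judged then, once.
The state is a dict: "t": time; "q": joint angles; "dq": joint speeds; "effort": joint torques, N m; "tool_pos": TCP position; "tool_rot": TCP orientation; "contact_force": force on the tool from outside, world axes, zero at the start; "wrist_torque": the same for the moment, N m; "opening": finger opening in m; "grip_force": force on a finger pad.
Only numpy, scipy, OpenCV 4.12 (cv2) and the standard library are available. Lean on these libraries where they do the work, as an engineer would, in place of code of your own. Each camera call takes 0.05 s, during which the arm holds its last target. There are 200 camera calls.

## Task

Tidy the small things onto the white turntable: lay the long remote on the cork pad, then the short remote on top of it, then the battery tester on top of that, in this order, each flat, face up, centred on what is below and lengthwise with the pad (either end first). Lay the chrome fidget spinner flat on the middle of the trinket box's closed lid, whenever you like. Leave the candle, the phone and the earbud case where they are.

Things in the scene. Friction and masses are not known exactly. Their poses are not given: they have to be found in the camera images.
- remote_long: The longer black remote, loose, lying face up on the cabinet: 165 x 48 x 20 mm, many keys in rows of three and a dark round pad. Origin at the centre of the underside; x along its length, z up. About 130 g.
- remote_short: The shorter black remote, loose, lying face up on the cabinet: 120 x 40 x 16 mm, a silver ring near one end and six keys. Origin at the centre of the underside; x along its length, z up. About 80 g.
- battery_tester: Grey plastic battery tester, loose, lying face up on the cabinet: block 90 x 36 x 24 mm with a pale meter window, a round black button in the middle and a steel contact strip at one end (all flush to 2 mm). Origin at the centre of the underside; x along its length, z up. About 90 g.
- spinner: Two-armed chrome fidget spinner, loose, lying flat on the cabinet: 72 mm long over its two round ends (22 mm across, 2 to 12 mm above the underside), round hub in the middle 26 mm across and 14 mm high. Rigid for this job. Origin at the centre of the hub's underside; x along the arms, z up. About 60 g.
- cork_pad: Thin cork pad glued to the turntable off-centre: 172 x 56 x 4 mm, the place for the stack. Origin at the centre of its underside, on the turntable's top 30 mm above the cabinet (so its upper face is 34 mm above the cabinet); x along its length. Turns with the turntable.
- trinket_box: White ceramic trinket box with a brass seam, fixed on the turntable across from the cork pad (centres 117 mm apart): 94 (x) x 74 (y) mm, 40 mm high with its flat hinged lid, which is closed and lifts off its seat only if pulled up. Origin at the centre of the underside, on the turntable's top, so the flat lid's upper face is 40 mm above the origin and 70 mm above the cabinet. The lid hinges along the -y edge (away from the pad).
- turntable: Round white turntable, 270 mm across, top 30 mm above the cabinet; stands at any heading and turns about its vertical axis with stiff friction (0.25 N m), so it stays where it is unless pushed. Origin on the axis at the underside of the disc, 12 mm below its top. The pad's centre lies at y = +55 mm, the box's at y = -62 mm of its frame.
- candle: Bystander: candle in an amber glass, loose, 68 mm across, 50 mm high. Origin at the centre of the underside.
- phone: Bystander: black phone lying flat, loose, 148 x 72 x 9 mm. Origin at the centre of the underside; x along its length.
- earbud_case: Bystander: white rounded earbud case, loose, 62 x 48 x 26 mm. Origin at the centre of the underside; x along its length.
Not all that is in view belongs to the job. What is shaped like the remote_long but green is not meant. Several things have the shape of the spinner; the one meant has the colours described above.

How it is judged:
On the way, in this order (a step that is already met when the one before it is completed fails the run):
1. the long remote lies released, flat, centred and lengthwise on the cork pad (horizontal distance between remote_long and cork_pad below 0.015 m and z of remote_long in the frame of cork_pad between 0 and 0.008 m and angle between remote_long's own z axis and vertical below 0.1 rad and angle between the x axis of remote_long and the x axis of cork_pad, either way round below 0.2 rad and contact force between remote_long and the fingers below 0.2 N and linear speed of remote_long below 0.03 m/s), for 0.2 s.
2. the short remote lies released on the long remote, flat, centred and lengthwise (horizontal distance between remote_long and cork_pad below 0.015 m and z of remote_long in the frame of cork_pad between 0 and 0.008 m and angle between each of remote_long, remote_short's own z axis and vertical below 0.1 rad and angle between the x axis of each of remote_long, remote_short and the x axis of cork_pad, either way round below 0.2 rad and horizontal distance between remote_short and remote_long below 0.015 m and z of remote_short in the frame of remote_long between 0.016 and 0.024 m and contact force between remote_short and the fingers below 0.2 N and linear speed of remote_short below 0.03 m/s), for 0.2 s.
3. the battery tester lies released on the short remote, flat, centred and lengthwise (horizontal distance between remote_long and cork_pad below 0.015 m and z of remote_long in the frame of cork_pad between 0 and 0.008 m and angle between each of remote_long, remote_short, battery_tester's own z axis and vertical below 0.1 rad and angle between the x axis of each of remote_long, remote_short, battery_tester and the x axis of cork_pad, either way round below 0.2 rad and horizontal distance between remote_short and remote_long below 0.015 m and z of remote_short in the frame of remote_long between 0.016 and 0.024 m and horizontal distance between battery_tester and remote_short below 0.015 m and z of battery_tester in the frame of remote_short between 0.012 and 0.02 m and contact force between battery_tester and the fingers below 0.2 N and linear speed of battery_tester below 0.03 m/s), for 0.2 s.
At the end, for the whole second after the job is handed in: On the cork pad, from below: long remote, short remote, tester; each centred within 15 mm on what is below, height within 4 mm, level within 0.1 rad, lengthwise within 0.2 rad (either way). Spinner flat on the closed lid, hub within 15 mm of its centre. All released and at rest (all of step 3 and horizontal distance between spinner and trinket_box below 0.015 m and z of spinner in the frame of trinket_box between 0.036 and 0.044 m and angle between spinner's own z axis and vertical below 0.1 rad and contact force between each of remote_long, remote_short, spinner and the fingers below 0.2 N and linear speed of each of remote_long, remote_short, spinner below 0.03 m/s); the robot touches nothing.
It fails at once if the candle is shifted by more than 30 mm (distance of candle from where it was at the start of the episode above 0.03 m).
It fails at once if the phone is shifted by more than 30 mm (distance of phone from where it was at the start of the episode above 0.03 m).
It fails at once if the earbud case is shifted by more than 30 mm (distance of earbud_case from where it was at the start of the episode above 0.03 m).
It also fails if it takes over 106 s, if anything falls off the work surface, if the arm or the gripper's body presses on something with over 40 N, if the wrist force passes 120 N, or if a joint passes its speed limit or range.

## Working session

There is one attempt and no reset: what is moved stays moved. The work goes in short steps, Python scripts to look and compute and a tool call to move; the robot and the scene stay as the last step left them, time stands still between calls to the robot, and variables do not carry over. Pictures are saved under pics/ and viewed, at most 16 in all, crops included, and the job is handed in when it is done.

Besides the shell and the picture viewer there is one more tool, called after "Call:" as name(argument=value, ...), one argument or row to a line, values as JSON. play_rows: Moves the arm, as the interface text tells. Shift numbers are shares of 0.05 m and turn numbers shares of 8 degrees, none past 1 either way. Its arguments: {"type":"object","properties":{"series":{"type":"array"},"force":{"type":"number"}},"required":["series"]}

```bash
ls; mkdir -p pics; python3 - <<'E'
from station import ctrl, imaging
import cv2,numpy as np
o=ctrl.get_obs(); print(o['t'],o['tool_pos'],o['tool_rot'])
for n in('scene','top'):
    d=imaging.get_image(n); cv2.imwrite(f'pics/{n}0.png',d['color']); print(n,d['fx'],d['fy'],d['cx'],d['cy']); print(np.round(d['extrinsics'],4).tolist())
d=imaging.get_image('wrist');print(d['fx'],d['cx'],d['cy'],np.round(d['hand_eye'],4).tolist())
E
```

```text
pics
0.0 [0.21686234 0.58551785 0.23006461] [-5.54343551e-01 -3.09170736e+00  3.04075967e-03]
scene 485.9900358392308 485.9900358392308 313.1386077996664 197.39906009060053
[[0.2188, 0.9756, -0.0174, -0.0366], [0.5931, -0.1472, -0.7916, -0.3195], [-0.7748, 0.1629, -0.6108, 2.1069], [0.0, 0.0, 0.0, 1.0]]
top 362.7163424690663 362.7163424690663 320.68796613910763 200.23569918372783
[[-0.0205, -0.9996, -0.0188, -0.0831], [-0.9924, 0.0227, -0.121, 0.5822], [0.1214, 0.0162, -0.9925, 1.0072], [0.0, 0.0, 0.0, 1.0]]
303.66648814425855 319.62558648247807 197.2207954643976 [[0.0013, -0.96, -0.28, 0.0701], [1.0, 0.0013, 0.0001, -0.0009], [0.0003, -0.28, 0.96, -0.1425], [0.0, 0.0, 0.0, 1.0]]
```

View pics/top0.png

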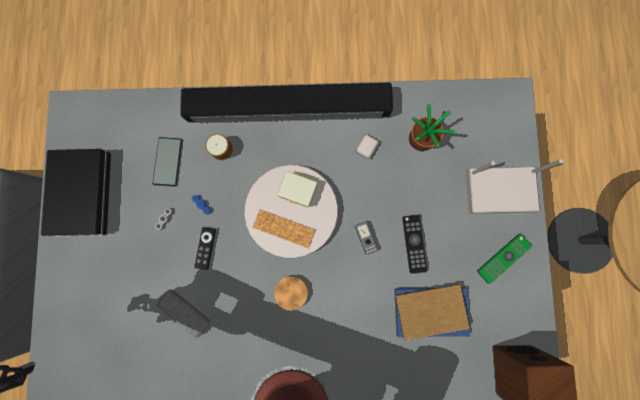

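View pics/scene0.png

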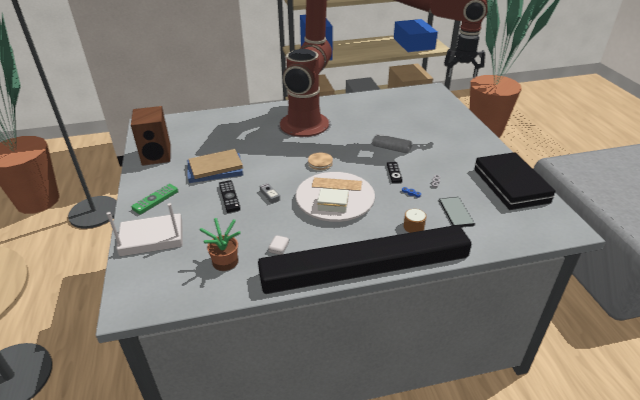

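Candidates in the top view:
- Black remote with many keys (415,243) is the long one. The green one (505,258) is a decoy.
- The short remote with the silver ring is at (205,248).
- The tester is at (366,238).
- The chrome spinner is at (164,218). The blue one (202,204) is a decoy.
- The pad is at (284,228), the box at (298,188) and the turntable at (292,211).
- The candle (219,147), phone (167,161) and earbud case (368,146) are bystanders.

Next I'll measure positions and check my choices in one close crop.

```bash
cat > h.py <<'E'
import numpy as np,cv2
from station import ctrl, imaging
from scipy.spatial.transform import Rotation as R
def cam(d,o=None):
    if 'extrinsics' in d: return np.linalg.inv(d['extrinsics'])
    T=np.eye(4);T[:3,:3]=R.from_rotvec(o['tool_rot']).as_matrix();T[:3,3]=o['tool_pos'];return T@d['hand_eye']
def ray(d,C,px,z):
    px=np.atleast_2d(np.float64(px));v=np.c_[(px[:,0]-d['cx'])/d['fx'],(px[:,1]-d['cy'])/d['fy'],np.ones(len(px))]@C[:3,:3].T
    return C[:3,3]+v*((z-C[2,3])/v[:,2])[:,None]
def proj(d,C,p):
    q=np.linalg.inv(C)@np.r_[p,1]; return np.array([d['fx']*q[0]/q[2]+d['cx'],d['fy']*q[1]/q[2]+d['cy']])
def rect(d,C,mask,z):
    """largest blob's min-area rectangle on plane z: centre, long, short, heading deg"""
    cs,_=cv2.findContours(mask.astype(np.uint8),cv2.RETR_EXTERNAL,cv2.CHAIN_APPROX_NONE)
    c=max(cs,key=cv2.contourArea)[:,0]; w=ray(d,C,c,z)[:,:2]
    (ce,_,_)=r=cv2.minAreaRect((w*1000).astype(np.float32)); b=cv2.boxPoints(r)
    e=[b[1]-b[0],b[2]-b[1]]; e.sort(key=np.linalg.norm)
    return np.round(np.array(ce)/1000,4),np.linalg.norm(e[1]).round(1),np.linalg.norm(e[0]).round(1),np.round(np.degrees(np.arctan2(e[1][1],e[1][0]))%180,1)
def plan(p,yaw,n=None):
    """rows of (shift shares, turn share) to TCP p pointing down with tool x heading yaw (mod 180 free)"""
    o=ctrl.get_obs();M=R.from_rotvec(o['tool_rot']);y0=np.degrees(np.arctan2(*M.as_matrix()[[1,0],0]))
    q1=np.arctan2(p[1],p[0]); best=[]
    for k in range(-3,4):
        q6=np.degrees(q1)+90-(yaw+180*k)
        if abs(q6)<165: best.append((abs(yaw+180*k-y0),yaw+180*k))
    # keep joint-6 continuous with its present branch
    best=[(abs((np.degrees(q1)+90-y)-np.degrees(o['q'][5])),y) for _,y in best]
    y=min(best)[1]; G=R.from_euler('z',y,degrees=True)*R.from_rotvec([np.pi,0,0])
    rv=(M.inv()*G).as_rotvec(); dp=np.array(p)-o['tool_pos']
    m=n or max(1,int(np.ceil(max(np.linalg.norm(dp)/.049,np.degrees(np.linalg.norm(rv))/7.8))))
    print('yaw',y0.round(1),'->',round(y,1),'dp',dp.round(4),'rows',m,'turn',np.round(np.degrees(rv)/8/m,3))
    for i in range(m):
        Mi=M*R.from_rotvec(rv*i/m); print(np.round(Mi.inv().apply(dp/m)/.05,2).tolist())
E
python3 - <<'E'
from h import *
d=imaging.get_image('top');im=d['color'];C=cam(d)
hsv=cv2.cvtColor(im,cv2.COLOR_BGR2HSV);g=im.max(2)
def box(m,x,y,r):
    k=np.zeros_like(m);k[y-r:y+r,x-r:x+r]=m[y-r:y+r,x-r:x+r];return k
print('long',rect(d,C,box(g<55,415,243,36),.02))
print('short',rect(d,C,box(g<55,205,248,28),.016))
cork=(hsv[...,1]>100)&(hsv[...,0]<25)&(g>100)
print('cork',rect(d,C,box(cork,284,228,40),.034))
print('disc',rect(d,C,box(g>150,292,211,56),.03))
for n,(x,y,z) in dict(tester=(366,238,.024),spin=(164,218,.012),box=(298,188,.07)).items(): print(n,ray(d,C,(x,y),z).round(3))
t=[cv2.resize(im[y-30:y+30,x-40:x+40],(400,300),interpolation=cv2.INTER_CUBIC) for x,y in((415,243),(205,240),(366,238),(180,214))]
cv2.imwrite('pics/crop.png',np.vstack([np.hstack(t[:2]),np.hstack(t[2:])]))
E
```

```text
long (array([ 0.4523, -0.3607]), np.float32(161.4), np.float32(48.9), np.float32(5.0))
short (array([0.4507, 0.2417]), np.float32(119.1), np.float32(39.3), np.float32(169.6))
cork (array([0.5028, 0.0118]), np.float32(169.8), np.float32(53.4), np.float32(68.7))
disc (array([ 0.5536, -0.0062]), np.float32(266.0), np.float32(265.8), np.float32(178.6))
tester [[ 0.47  -0.223  0.024]]
spin [[0.541 0.367 0.012]]
box [[ 0.612 -0.034  0.07 ]]
```

View pics/crop.png

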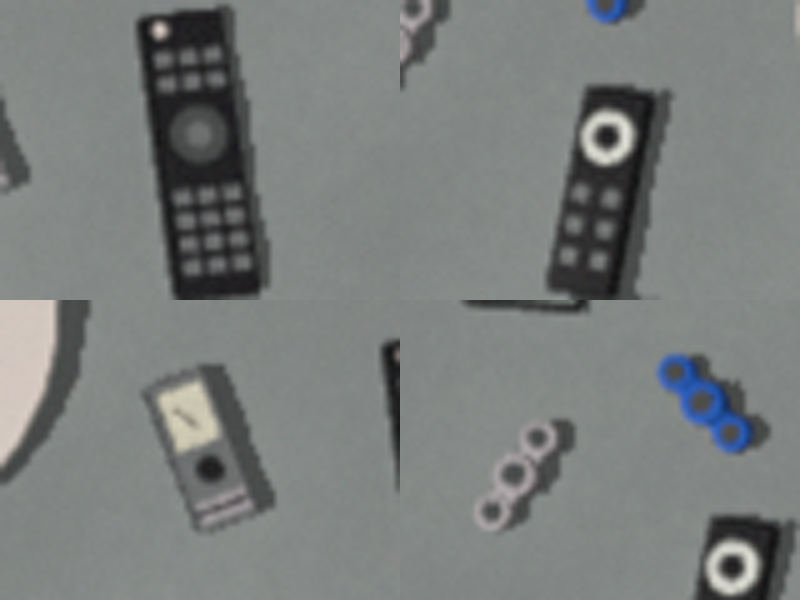

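The crop confirms my choices: the long black remote, the short one with the silver ring, the grey tester, and the chrome spinner rather than the blue one. The measured sizes and the 54 mm pad-to-axis distance match the given values. Now moving towards the long remote.

```bash
python3 - <<'E'
from h import *
plan((.46,.1,.25),80)
E
```

```text
yaw 159.7 -> 80 dp [ 0.243  -0.4857  0.0195] rows 12 turn [-0.001  0.     0.83 ]
[-0.66, -0.62, -0.03]
[-0.73, -0.54, -0.03]
[-0.79, -0.45, -0.03]
[-0.83, -0.36, -0.03]
[-0.87, -0.26, -0.03]
[-0.89, -0.16, -0.03]
[-0.9, -0.05, -0.03]
[-0.9, 0.05, -0.03]
[-0.89, 0.16, -0.03]
[-0.87, 0.26, -0.03]
[-0.83, 0.36, -0.03]
[-0.78, 0.45, -0.03]
```

Call:
play_rows(
  series=[
    [1,[-0.66,-0.62,-0.03],[0,0,0.83]],
    [1,[-0.73,-0.54,-0.03],[0,0,0.83]],
    [1,[-0.79,-0.45,-0.03],[0,0,0.83]],
    [1,[-0.83,-0.36,-0.03],[0,0,0.83]],
    [1,[-0.87,-0.26,-0.03],[0,0,0.83]],
    [1,[-0.89,-0.16,-0.03],[0,0,0.83]],
    [1,[-0.9,-0.05,-0.03],[0,0,0.83]],
    [1,[-0.9,0.05,-0.03],[0,0,0.83]],
  ],
)

```text
t: 1.2
tool_pos: [0.3789, 0.2605, 0.2433]
tool_rot: [1.883, 2.515, 0.0]
contact_force: [0.1, -0.2, -0.8]
opening: 0.0856
grip_force: 0.0
```

Call:
play_rows(
  series=[
    [1,[-0.89,0.16,-0.03],[0,0,0.83]],
    [1,[-0.87,0.26,-0.03],[0,0,0.83]],
    [1,[-0.83,0.36,-0.03],[0,0,0.83]],
    [1,[-0.78,0.45,-0.03],[0,0,0.83]],
  ],
)

```text
t: 1.7
tool_pos: [0.4601, 0.0988, 0.2493]
tool_rot: [2.411, 2.014, 0.0]
contact_force: [-0.1, 0.3, -0.4]
opening: 0.0857
grip_force: 0.0
```

```bash
python3 - <<'E'
from h import *
plan((.452,-.361,.16),5)
E
```

```text
yaw 79.8 -> 5 dp [-0.0081 -0.4598 -0.0893] rows 10 turn [ 0.    -0.     0.935]
[-0.91, 0.15, 0.18]
[-0.88, 0.26, 0.18]
[-0.84, 0.38, 0.18]
[-0.78, 0.48, 0.18]
[-0.71, 0.58, 0.18]
[-0.63, 0.67, 0.18]
[-0.54, 0.74, 0.18]
[-0.44, 0.81, 0.18]
[-0.33, 0.86, 0.18]
[-0.21, 0.89, 0.18]
```

Call:
play_rows(
  series=[
    [1,[-0.91,0.15,0.18],[0,0,0.935]],
    [1,[-0.88,0.26,0.18],[0,0,0.935]],
    [1,[-0.84,0.38,0.18],[0,0,0.935]],
    [1,[-0.78,0.48,0.18],[0,0,0.935]],
    [1,[-0.71,0.58,0.18],[0,0,0.935]],
    [1,[-0.63,0.67,0.18],[0,0,0.935]],
    [1,[-0.54,0.74,0.18],[0,0,0.935]],
    [1,[-0.44,0.81,0.18],[0,0,0.935]],
  ],
)

```text
t: 2.7
tool_pos: [0.4543, -0.2688, 0.1769]
tool_rot: [-3.094, -0.543, -0.0]
contact_force: [0.4, -0.9, -0.0]
opening: 0.0856
grip_force: 0.0
```

Call:
play_rows(
  series=[
    [1,[-0.33,0.86,0.18],[0,0,0.935]],
    [1,[-0.21,0.89,0.18],[0,0,0.935]],
  ],
)

```text
t: 2.95
tool_pos: [0.4532, -0.3605, 0.1588]
tool_rot: [-3.138, -0.135, 0.0]
contact_force: [0.2, 0.6, 0.2]
opening: 0.0856
grip_force: 0.0
```

```bash
cat >> h.py <<'E'
def wrist(save=None):
    o=ctrl.get_obs();d=imaging.get_image('wrist');C=cam(d,o)
    if save: cv2.imwrite(save,d['color'])
    return d,C
def near(d,C,p,r):
    """mask of pixels within r (m) of world point p in its plane"""
    m=np.zeros(d['color'].shape[:2],np.uint8)
    a=np.linspace(0,2*np.pi,60);q=[proj(d,C,np.array(p)+r*np.array([np.cos(t),np.sin(t),0])) for t in a]
    return cv2.fillPoly(m,[np.int32(q)],1)>0
E
python3 - <<'E'
from h import *
d,C=wrist('pics/w1.png');g=d['color'].max(2)
print(rect(d,C,(g<55)&near(d,C,(.452,-.361,.02),.1),.02))
plan((.452,-.361,.004),5)
E
```

```text
(array([ 0.3768, -0.3906]), np.float32(0.0), np.float32(0.0), np.float32(0.0))
yaw 4.6 -> 5 dp [-1.000e-04  3.900e-03 -1.535e-01] rows 4 turn [ 0.004  0.003 -0.013]
[0.0, -0.02, 0.77]
[0.0, -0.02, 0.77]
[0.0, -0.02, 0.77]
[0.0, -0.02, 0.77]
```

View pics/w1.png

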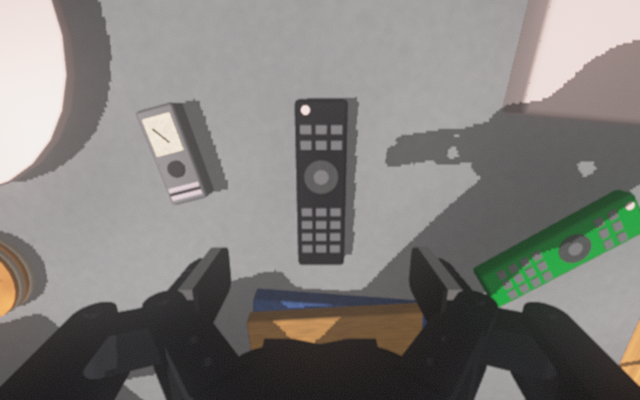

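The wrist view shows the long remote at (322,180), upright in the image, with the tester at (172,155), the green remote at right and books at the bottom. The mask threshold needs raising.

```bash
python3 - <<'E'
from h import *
d,C=wrist();g=d['color'].max(2)
print(g[110:130:9,315:322:6],g[250,352],ctrl.get_obs()['tool_pos'])
for th in(60,70,80): print(th,rect(d,C,cv2.morphologyEx(((g<th)&near(d,C,(.452,-.361,.02),.09)).astype(np.uint8),cv2.MORPH_CLOSE,np.ones((15,15))),.02))
E
```

```text
[[ 66  70]
 [ 68  65]
 [144 104]] 171 [ 0.45227742 -0.36212495  0.15778904]
60 (array([ 0.4457, -0.3837]), np.float32(156.6), np.float32(39.5), np.float32(169.4))
70 (array([ 0.4525, -0.3635]), np.float32(160.0), np.float32(45.4), np.float32(5.0))
80 (array([ 0.4528, -0.3635]), np.float32(160.9), np.float32(46.3), np.float32(5.1))
```

Call:
play_rows(
  series=[
    [1,[0,0.01,0.77],[0,0,-0.03]],
    [1,[0,0,0.77],[0,0,0]],
    [1,[0,0,0.77],[0,0,0]],
    [1,[0,0,0.7],[0,0,0]],
    [1,[0,0,0],[0,0,0]],
  ],
)

```text
t: 3.68
tool_pos: [0.4514, -0.3567, 0.0055]
tool_rot: [-3.132, -0.15, 0.008]
contact_force: [-0.2, 0.3, 0.2]
opening: 0.0853
grip_force: 0.0
```

Call:
play_rows(
  series=[
    [0,[0,0,0],[0,0,0]],
    [0,[0,0,0],[0,0,0]],
    [0,[0,0,0],[0,0,0]],
    [0,[0,0,0],[0,0,0]],
    [0,[0,0,0],[0,0,0]],
    [0,[0,0,0],[0,0,0]],
  ],
  force=40,
)

```text
t: 4.42
tool_pos: [0.4549, -0.3608, 0.0114]
tool_rot: [3.135, 0.149, 0.004]
contact_force: [-0.4, 0.4, 6.4]
opening: 0.0467
grip_force: 41.8
```

Call:
play_rows(
  series=[
    [0,[0,0,-0.5],[0,0,0]],
    [0,[0,0,-1],[0,0,0]],
    [0,[0,0,-1],[0,0,0]],
    [0,[0,0,0],[0,0,0]],
  ],
)

```text
t: 4.92
tool_pos: [0.4561, -0.3622, 0.1404]
tool_rot: [3.129, 0.149, 0.012]
contact_force: [-0.2, -0.1, -1.4]
opening: 0.0464
grip_force: 41.6
```

```bash
python3 - <<'E'
from h import *
o=ctrl.get_obs();print(o['tool_pos'],o['opening'],o['grip_force'],o['contact_force'])
plan((.503,.012,.13),68.7)
E
```

```text
[ 0.4561414  -0.36223043  0.14038011] 0.046444764413997496 41.62239968776703 [-0.20309604 -0.12884988 -1.43479153]
yaw 5.4 -> 68.7 dp [ 0.0469  0.3742 -0.0104] rows 9 turn [ 0.01  -0.001 -0.879]
[0.18, -0.82, 0.02]
[0.28, -0.79, 0.02]
[0.38, -0.75, 0.02]
[0.46, -0.7, 0.02]
[0.55, -0.64, 0.02]
[0.62, -0.56, 0.02]
[0.68, -0.48, 0.02]
[0.74, -0.4, 0.02]
[0.78, -0.3, 0.02]
```

Call:
play_rows(
  series=[
    [0,[0.18,-0.82,0],[0,0,-0.88]],
    [0,[0.28,-0.79,0],[0,0,-0.88]],
    [0,[0.38,-0.75,0],[0,0,-0.88]],
    [0,[0.46,-0.7,0],[0,0,-0.88]],
    [0,[0.55,-0.64,0],[0,0,-0.88]],
    [0,[0.62,-0.56,0],[0,0,-0.88]],
    [0,[0.68,-0.48,0],[0,0,-0.88]],
    [0,[0.74,-0.4,0],[0,0,-0.88]],
  ],
)

```text
t: 5.92
tool_pos: [0.4939, -0.0252, 0.1326]
tool_rot: [-2.692, -1.617, 0.002]
contact_force: [-0.1, -0.5, -1.1]
opening: 0.0463
grip_force: 41.7
```

Call:
play_rows(
  series=[
    [0,[0.78,-0.3,0],[0,0,-0.88]],
    [0,[0,0,0],[0,0,0]],
    [0,[0,0,0],[0,0,0]],
  ],
)

```text
t: 6.3
tool_pos: [0.4993, 0.0146, 0.1329]
tool_rot: [-2.592, -1.774, 0.002]
contact_force: [-1.2, 0.3, -0.8]
opening: 0.0465
grip_force: 41.7
```

```bash
python3 - <<'E'
from h import *
d,C=wrist('pics/w2.png');print(C[:3,3])
print('cork pt',proj(d,C,(.503,.012,.034)))
plan((.503,.012,.09),68.7)
E
```

```text
[0.52584465 0.07973776 0.27535246]
cork pt [323.71203631 198.18408343]
yaw 68.7 -> 68.7 dp [ 0.0035 -0.0022 -0.0431] rows 1 turn [-0.007  0.004  0.003]
[-0.02, 0.08, 0.86]
```

View pics/w2.png

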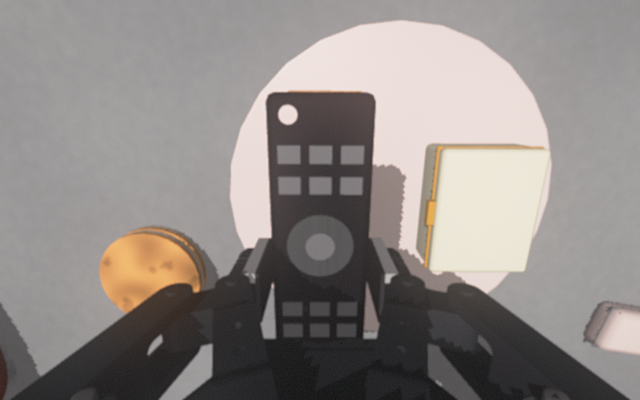

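The held remote hides the pad. Its round key pad is at (320,246) and its far edge at y=93. The box lid is at about (487,208). I'll compute the grasp offset and the lid position.

```bash
python3 - <<'E'
from h import *
o=ctrl.get_obs();d=imaging.get_image('wrist');C=cam(d,o)
M=R.from_rotvec(o['tool_rot'])
print(o['tool_pos'])
for p in((320,246),(321,93)):print('remote in tool',M.inv().apply(ray(d,C,p,o['tool_pos'][2]+.0086)[0]-o['tool_pos']).round(4))
hsv=cv2.cvtColor(d['color'],cv2.COLOR_BGR2HSV);print(hsv[200,480],hsv[100,420],hsv[200,430])
m=(hsv[...,0]>20)&(hsv[...,0]<40)&(hsv[...,1]>15)&(hsv[...,2]>180)&near(d,C,(.611,-.027,.07),.08)
print('lid',rect(d,C,m,.07))
t=imaging.get_image('top');print('disc axis est from top .5536,-.0062')
E
```

```text
[0.49947576 0.01422158 0.13311394]
remote in tool [ 0.0066  0.0013 -0.0086]
remote in tool [ 0.0765  0.0016 -0.0086]
[ 24  23 237] [  6  17 236] [ 17 145 174]
lid (array([ 0.6104, -0.0307]), np.float32(92.9), np.float32(73.3), np.float32(68.8))
disc axis est from top .5536,-.0062
```

Call:
play_rows(
  series=[
    [0,[0.07,0.06,0.6],[0,0,0]],
    [0,[0,0,0.6],[0,0,0]],
    [0,[0,0,0.35],[0,0,0]],
    [0,[0,0,0.15],[0,0,0]],
    [0,[0,0,0],[0,0,0]],
    [0,[0,0,0],[0,0,0]],
  ],
)

```text
t: 7.2
tool_pos: [0.505, 0.0168, 0.05]
tool_rot: [2.591, 1.774, 0.003]
contact_force: [-0.8, 0.8, -1.3]
opening: 0.0469
grip_force: 41.7
```

```bash
python3 - <<'E'
from h import *
plan((.5036,.016,.045),68.7)
E
```

```text
yaw 68.8 -> 68.7 dp [-0.0014 -0.0008 -0.005 ] rows 1 turn [ 0.016 -0.004  0.011]
[-0.03, -0.02, 0.1]
```

Call:
play_rows(
  series=[
    [0,[-0.02,-0.02,0.08],[0,0,0]],
    [0,[0,0,0.03],[0,0,0]],
    [0,[0,0,0],[0,0,0]],
  ],
)

```text
t: 7.58
tool_pos: [0.5036, 0.0162, 0.0454]
tool_rot: [2.591, 1.774, 0.001]
contact_force: [-4.2, -0.3, 8.7]
opening: 0.0469
grip_force: 42.7
```

Call:
play_rows(
  series=[
    [0.72,[0,0,0],[0,0,0]],
    [0.75,[0,0,0],[0,0,0]],
    [0.75,[0,0,0],[0,0,0]],
    [0.75,[0,0,-0.3],[0,0,0]],
    [0.75,[0,0,-1],[0,0,0]],
    [0.75,[0,0,-1],[0,0,0]],
    [1,[0,0,0],[0,0,0]],
  ],
)

```text
t: 8.45
tool_pos: [0.5064, 0.016, 0.1651]
tool_rot: [2.586, 1.77, 0.014]
contact_force: [0.7, -0.6, -0.6]
opening: 0.0797
grip_force: 0.0
```

```bash
python3 - <<'E'
from h import *
def look():
    d=imaging.get_image('top');im=d['color'];C=cam(d);g=im.max(2);hsv=cv2.cvtColor(im,cv2.COLOR_BGR2HSV)
    cork=(hsv[...,1]>100)&(hsv[...,0]<25)&(g>100)
d,C=wrist('pics/w3.png');g=d['color'].max(2)
for th in(70,85): print(th,rect(d,C,cv2.morphologyEx(((g<th)&near(d,C,(.502,.012,.054),.095)).astype(np.uint8),cv2.MORPH_CLOSE,np.ones((9,9))),.054))
plan((.451,.242,.2),169.6)
E
```

```text
70 (array([ 0.4967, -0.0056]), np.float32(122.4), np.float32(44.4), np.float32(68.6))
85 (array([0.5033, 0.0113]), np.float32(160.8), np.float32(45.6), np.float32(68.7))
yaw 68.8 -> 169.6 dp [-0.0536  0.2258  0.038 ] rows 13 turn [ 0.003  0.002 -0.969]
[0.29, -0.2, -0.06]
[0.32, -0.16, -0.06]
[0.34, -0.12, -0.06]
[0.35, -0.07, -0.06]
[0.36, -0.02, -0.06]
[0.36, 0.03, -0.06]
[0.35, 0.07, -0.06]
[0.34, 0.12, -0.06]
[0.32, 0.16, -0.06]
[0.29, 0.21, -0.06]
[0.26, 0.24, -0.06]
[0.23, 0.28, -0.06]
[0.19, 0.3, -0.06]
```

View pics/w3.png

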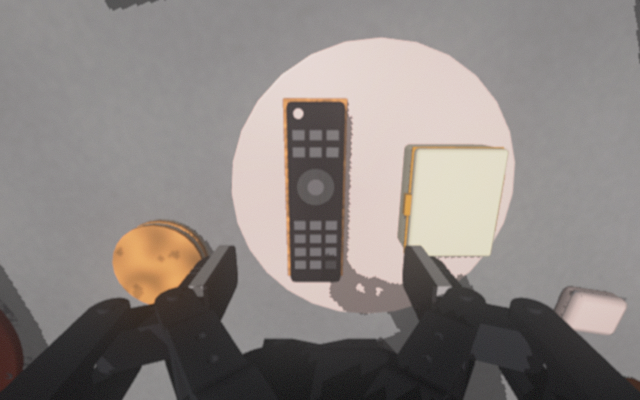

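The long remote lies at (316,190) in the wrist view, centred within the cork border. It measures (0.503, 0.011) at heading 68.7°. Next is the short remote.

Call:
play_rows(
  series=[
    [1,[0.29,-0.2,0],[0,0,-0.97]],
    [1,[0.32,-0.16,0],[0,0,-0.97]],
    [1,[0.34,-0.12,0],[0,0,-0.97]],
    [1,[0.35,-0.07,0],[0,0,-0.97]],
    [1,[0.36,-0.02,0],[0,0,-0.97]],
    [1,[0.36,0.03,0],[0,0,-0.97]],
    [1,[0.35,0.07,0],[0,0,-0.97]],
    [1,[0.34,0.12,0],[0,0,-0.97]],
  ],
)

```text
t: 9.5
tool_pos: [0.4683, 0.1562, 0.1568]
tool_rot: [-1.299, -2.858, 0.003]
contact_force: [-0.2, 0.2, 0.6]
opening: 0.0855
grip_force: 0.0
```

Call:
play_rows(
  series=[
    [1,[0.32,0.16,0],[0,0,-0.97]],
    [1,[0.29,0.21,0],[0,0,-0.97]],
    [1,[0.26,0.24,0],[0,0,-0.97]],
    [1,[0.23,0.28,0],[0,0,-0.97]],
    [1,[0.19,0.3,0],[0,0,-0.97]],
    [1,[0,0,0],[0,0,0]],
    [1,[0,0,0],[0,0,0]],
  ],
)

```text
t: 10.38
tool_pos: [0.448, 0.2421, 0.1575]
tool_rot: [-0.286, -3.127, 0.002]
contact_force: [0.2, 0.7, -0.4]
opening: 0.085
grip_force: 0.0
```

```bash
python3 - <<'E'
from h import *
d,C=wrist('pics/w4.png');g=d['color'].max(2)
for th in(70,85): print(th,rect(d,C,cv2.morphologyEx(((g<th)&near(d,C,(.451,.242,.016),.075)).astype(np.uint8),cv2.MORPH_CLOSE,np.ones((9,9))),.016))
plan((.451,.242,.006),169.6)
E
```

```text
70 (array([0.4491, 0.244 ]), np.float32(113.8), np.float32(37.2), np.float32(169.6))
85 (array([0.4491, 0.2438]), np.float32(115.8), np.float32(38.4), np.float32(169.6))
yaw 169.6 -> 169.6 dp [ 0.0028 -0.     -0.1517] rows 4 turn [-0.001 -0.001 -0.001]
[-0.01, 0.0, 0.76]
[-0.01, 0.0, 0.76]
[-0.01, 0.0, 0.76]
[-0.01, 0.0, 0.76]
```

Call:
play_rows(
  series=[
    [1,[-0.03,0.02,0.76],[0,0,0]],
    [1,[0,0,0.76],[0,0,0]],
    [1,[0,0,0.76],[0,0,0]],
    [1,[0,0,0.67],[0,0,0]],
    [1,[0,0,0],[0,0,0]],
  ],
)

```text
t: 11.05
tool_pos: [0.4474, 0.2417, 0.0078]
tool_rot: [-0.285, -3.122, 0.005]
contact_force: [-0.6, -0.8, -0.6]
opening: 0.0854
grip_force: 0.0
```

Call:
play_rows(
  series=[
    [0,[0,0,0],[0,0,0]],
    [0,[0,0,0],[0,0,0]],
    [0,[0,0,0],[0,0,0]],
    [0,[0,0,0],[0,0,0]],
    [0,[0,0,0],[0,0,0]],
    [0,[0,0,0],[0,0,0]],
  ],
)

```text
t: 11.8
tool_pos: [0.4515, 0.2439, 0.013]
tool_rot: [0.282, 3.126, 0.002]
contact_force: [-1.4, -0.9, 5.4]
opening: 0.0374
grip_force: 39.4
```

Call:
play_rows(
  series=[
    [0,[0,0,-0.5],[0,0,0]],
    [0,[0,0,-1],[0,0,0]],
    [0,[0,0,-1],[0,0,0]],
    [0,[0,0,0],[0,0,0]],
    [0,[0,0,0],[0,0,0]],
  ],
)

```text
t: 12.42
tool_pos: [0.4497, 0.2433, 0.1357]
tool_rot: [-0.283, -3.129, 0.0]
contact_force: [-0.1, -0.3, -2.2]
opening: 0.0372
grip_force: 40.3
```

```bash
python3 - <<'E'
from h import *
d,C=wrist('pics/w5.png')
plan((.503,.0115,.14),68.7)
E
```

```text
yaw 169.7 -> 68.7 dp [ 0.054  -0.2315  0.0055] rows 13 turn [-0.001 -0.     0.971]
[-0.15, -0.34, -0.01]
[-0.19, -0.31, -0.01]
[-0.23, -0.28, -0.01]
[-0.27, -0.25, -0.01]
[-0.3, -0.21, -0.01]
[-0.32, -0.17, -0.01]
[-0.34, -0.12, -0.01]
[-0.36, -0.08, -0.01]
[-0.36, -0.03, -0.01]
[-0.37, 0.02, -0.01]
[-0.36, 0.07, -0.01]
[-0.35, 0.12, -0.01]
[-0.33, 0.16, -0.01]
```

View pics/w5.png

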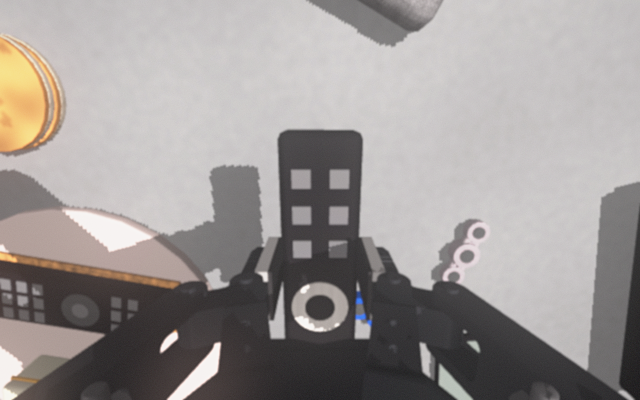

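The short remote is held. Its far edge is at (320,130) and its silver ring at (320,306) is under the gripper.

Call:
play_rows(
  series=[
    [0,[-0.15,-0.34,-0.02],[0,0,0.97]],
    [0,[-0.19,-0.31,0],[0,0,0.97]],
    [0,[-0.23,-0.28,0],[0,0,0.97]],
    [0,[-0.27,-0.25,0],[0,0,0.97]],
    [0,[-0.3,-0.21,0],[0,0,0.97]],
    [0,[-0.32,-0.17,0],[0,0,0.97]],
    [0,[-0.34,-0.12,0],[0,0,0.97]],
    [0,[-0.36,-0.08,0],[0,0,0.97]],
  ],
)

```text
t: 13.48
tool_pos: [0.4824, 0.1005, 0.1343]
tool_rot: [-1.859, -2.528, 0.004]
contact_force: [-0.2, 0.1, -0.8]
opening: 0.0373
grip_force: 40.3
```

Call:
play_rows(
  series=[
    [0,[-0.36,-0.03,0],[0,0,0.97]],
    [0,[-0.37,0.02,0],[0,0,0.97]],
    [0,[-0.36,0.07,0],[0,0,0.97]],
    [0,[-0.35,0.12,0],[0,0,0.97]],
    [0,[-0.33,0.16,0],[0,0,0.97]],
    [0,[0,0,0],[0,0,0]],
    [0,[0,0,0],[0,0,0]],
  ],
)

```text
t: 14.35
tool_pos: [0.5034, 0.0122, 0.1355]
tool_rot: [-2.589, -1.776, 0.003]
contact_force: [0.4, -0.4, -1.7]
opening: 0.0375
grip_force: 40.3
```

```bash
python3 - <<'E'
from h import *
o=ctrl.get_obs();d=imaging.get_image('wrist');C=cam(d,o);M=R.from_rotvec(o['tool_rot']);g=d['color'].max(2)
print(o['tool_pos'],'end in tool',M.inv().apply(ray(d,C,(320,130),o['tool_pos'][2]+.0035)[0]-o['tool_pos']).round(4))
plan((.503,.0115,.066),68.7)
E
```

```text
[0.50341178 0.01222083 0.13545798] end in tool [ 0.061   0.0012 -0.0035]
yaw 68.9 -> 68.7 dp [-0.0006 -0.0008 -0.0698] rows 2 turn [-0.007  0.001  0.013]
[-0.01, -0.0, 0.7]
[-0.01, -0.0, 0.7]
```

Call:
play_rows(
  series=[
    [0,[-0.04,0,0.6],[0,0,0]],
    [0,[0,0,0.4],[0,0,0]],
    [0,[0,0,0.22],[0,0,0]],
    [0,[0,0,0.1],[0,0,0]],
    [0,[0,0,0],[0,0,0]],
    [0,[0,0,0],[0,0,0]],
  ],
)

```text
t: 15.15
tool_pos: [0.5043, 0.0098, 0.0718]
tool_rot: [2.591, 1.774, 0.002]
contact_force: [-0.1, -0.7, -1.1]
opening: 0.037
grip_force: 40.3
```

Call:
play_rows(
  series=[
    [0,[0,0,0.06],[0,0,0]],
    [0,[0,0,0.04],[0,0,0]],
    [0,[0,0,0],[0,0,0]],
  ],
)

```text
t: 15.52
tool_pos: [0.5041, 0.0098, 0.0671]
tool_rot: [2.592, 1.775, 0.0]
contact_force: [-2.5, 0.8, 6.9]
opening: 0.0375
grip_force: 41.8
```

Call:
play_rows(
  series=[
    [0.65,[0,0,0],[0,0,0]],
    [0.7,[0,0,0],[0,0,0]],
    [0.7,[0,0,0],[0,0,0]],
    [0.7,[0,0,-0.3],[0,0,0]],
    [0.7,[0,0,-1],[0,0,0]],
    [0.7,[0,0,-0.8],[0,0,0]],
    [1,[0,0,0],[0,0,0]],
  ],
)

```text
t: 16.4
tool_pos: [0.5066, 0.0095, 0.1767]
tool_rot: [2.587, 1.771, 0.012]
contact_force: [-0.9, 0.7, -0.5]
opening: 0.076
grip_force: 0.0
```

```bash
python3 - <<'E'
from h import *
d,C=wrist('pics/w6.png');g=d['color'].max(2)
plan((.47,-.223,.17),25)
t=imaging.get_image('top')['color'];cv2.imwrite('pics/t1.png',np.hstack([cv2.resize(d['color'],(480,300)),cv2.resize(t[200:280,330:400],(262,300),interpolation=cv2.INTER_CUBIC)]))
E
```

```text
yaw 68.8 -> 25 dp [-0.0351 -0.2327 -0.004 ] rows 6 turn [ 0.005 -0.004  0.912]
[-0.77, 0.17, 0.01]
[-0.74, 0.27, 0.01]
[-0.7, 0.36, 0.01]
[-0.65, 0.44, 0.01]
[-0.58, 0.52, 0.01]
[-0.51, 0.59, 0.01]
```

View pics/w6.png

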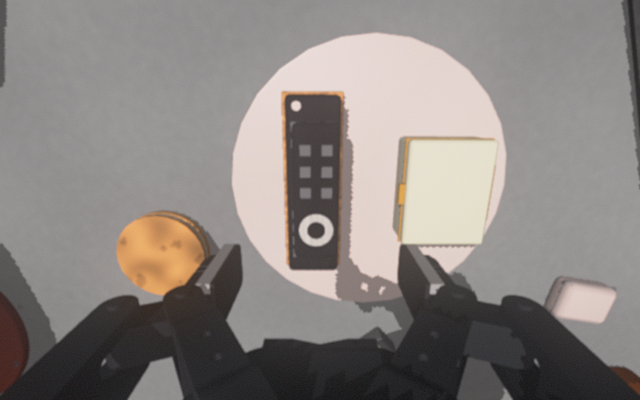

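The short remote lies on the long one and looks centred: ring at (316,230), far edge at about (313,123). I'll check the ends with an intensity profile.

```bash
python3 - <<'E'
from h import *
o=ctrl.get_obs();d=imaging.get_image('wrist');C=cam(d,o)
P=d['color'];a=np.radians(68.7);u=np.array([np.cos(a),np.sin(a),0]);v=np.array([-u[1],u[0],0])
c=np.array([.5033,.0113,.07])
m=np.float32([[proj(d,C,c+u*(.1-i*.001)+v*(.035-j*.001)) for j in range(71)] for i in range(201)])
w=cv2.remap(P,m[...,0],m[...,1],cv2.INTER_CUBIC)
w=np.clip(w.astype(float)*2.5-60,0,255).astype(np.uint8)
cv2.imwrite('pics/rect.png',cv2.resize(cv2.rotate(w,cv2.ROTATE_90_CLOCKWISE),None,fx=3.9,fy=3.9,interpolation=cv2.INTER_CUBIC))
E
```

```text
(no output)
```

View pics/rect.png

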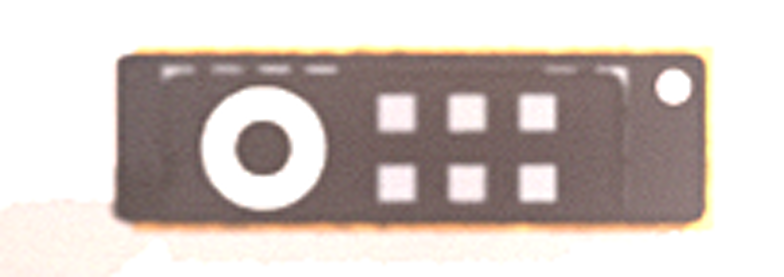

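The short remote is about 1 mm off along the length and about 3 mm off across, at (0.506, 0.011). That's well within 15 mm. Next is the tester.

Call:
play_rows(
  series=[
    [1,[-0.77,0.17,0],[0,0,0.91]],
    [1,[-0.74,0.27,0],[0,0,0.91]],
    [1,[-0.7,0.36,0],[0,0,0.91]],
    [1,[-0.65,0.44,0],[0,0,0.91]],
    [1,[-0.58,0.52,0],[0,0,0.91]],
    [1,[-0.51,0.59,0],[0,0,0.91]],
    [1,[0,0,0],[0,0,0]],
    [1,[0,0,0],[0,0,0]],
  ],
)

```text
t: 17.55
tool_pos: [0.4678, -0.2221, 0.1694]
tool_rot: [-3.064, -0.683, 0.002]
contact_force: [1.0, 0.3, -0.3]
opening: 0.0856
grip_force: 0.0
```

```bash
python3 - <<'E'
from h import *
d,C=wrist('pics/w7.png');print(proj(d,C,(.47,-.223,.024)),ctrl.get_obs()['tool_pos'])
E
```

```text
[320.24154846 182.84600747] [ 0.46798617 -0.22180342  0.16967538]
```

View pics/w7.png

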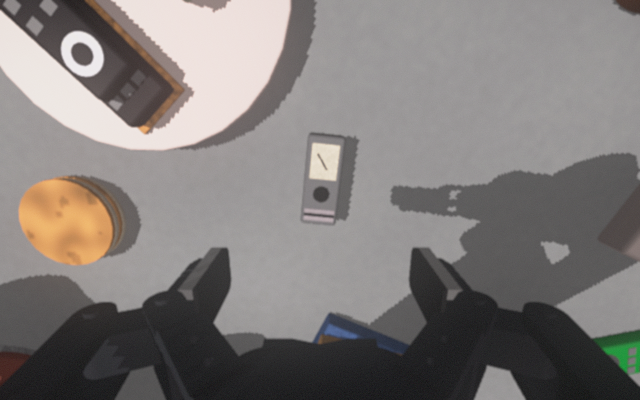

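The tester's top face has corners at about (311,134), (345,137), (335,223) and (302,220), with the button at (321,194).

```bash
python3 - <<'E'
from h import *
d,C=wrist()
w=ray(d,C,[(311,134),(345,137),(335,223),(302,220),(321,194)],.024)[:,:2]
c=w[:4].mean(0);a=(w[0]+w[1]-w[2]-w[3])/2;h=np.degrees(np.arctan2(a[1],a[0]))
print(w.round(4),c,np.linalg.norm(a),np.linalg.norm(w[0]-w[1]),h)
plan((c[0],c[1],.014),h)
E
```

```text
[[ 0.5088 -0.195 ]
 [ 0.5199 -0.2249]
 [ 0.4388 -0.2542]
 [ 0.4275 -0.2226]
 [ 0.4603 -0.2283]] [ 0.47374161 -0.2241427 ] 0.08607062427604223 0.031862733497413434 19.292365923059346
yaw 25.2 -> 19.3 dp [ 0.0055 -0.0024 -0.156 ] rows 4 turn [-0.002  0.001  0.185]
[0.02, 0.02, 0.78]
[0.02, 0.02, 0.78]
[0.02, 0.02, 0.78]
[0.02, 0.02, 0.78]
```

Call:
play_rows(
  series=[
    [1,[0.03,0.02,0.78],[0,0,0.18]],
    [1,[0.02,0.02,0.78],[0,0,0.18]],
    [1,[0.02,0.02,0.78],[0,0,0.18]],
    [1,[0.02,0.02,0.78],[0,0,0.18]],
    [1,[0,0,0],[0,0,0]],
  ],
)

```text
t: 18.27
tool_pos: [0.4715, -0.222, 0.0113]
tool_rot: [-3.091, -0.53, 0.009]
contact_force: [-0.3, 0.8, 0.5]
opening: 0.0856
grip_force: 0.0
```

Call:
play_rows(
  series=[
    [0,[0,0,0],[0,0,0]],
    [0,[0,0,0],[0,0,0]],
    [0,[0,0,0],[0,0,0]],
    [0,[0,0,0],[0,0,0]],
    [0,[0,0,0],[0,0,0]],
    [0,[0,0,0],[0,0,0]],
  ],
)

```text
t: 19.02
tool_pos: [0.4755, -0.2256, 0.0169]
tool_rot: [3.095, 0.528, 0.004]
contact_force: [-0.6, 1.5, 5.6]
opening: 0.0344
grip_force: 40.6
```

Call:
play_rows(
  series=[
    [0,[0,0,-0.5],[0,0,0]],
    [0,[0,0,-1],[0,0,0]],
    [0,[0,0,-1],[0,0,0]],
    [0,[0,0,0],[0,0,0]],
    [0,[0,0,0],[0,0,0]],
  ],
)

```text
t: 19.65
tool_pos: [0.4736, -0.2245, 0.1392]
tool_rot: [-3.096, -0.528, 0.001]
contact_force: [-0.6, 0.7, -1.6]
opening: 0.0347
grip_force: 40.3
```

```bash
python3 - <<'E'
from h import *
d,C=wrist('pics/w8.png')
plan((.5055,.0113,.145),68.7)
E
```

```text
yaw 19.3 -> 68.7 dp [0.0324 0.2355 0.0068] rows 7 turn [-0.003  0.001 -0.881]
[0.31, -0.6, -0.02]
[0.38, -0.56, -0.02]
[0.45, -0.51, -0.02]
[0.51, -0.45, -0.02]
[0.56, -0.39, -0.02]
[0.6, -0.31, -0.02]
[0.64, -0.24, -0.02]
```

View pics/w8.png

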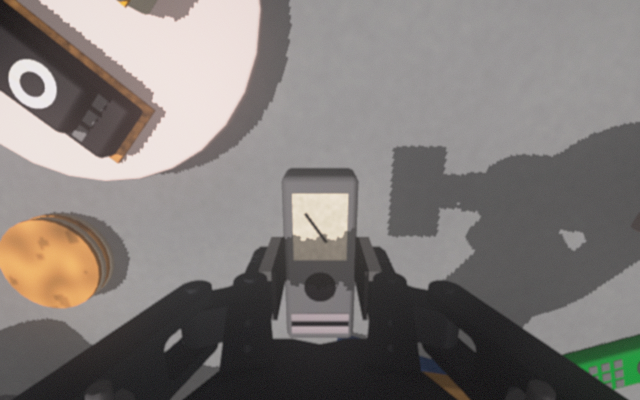

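The tester is held level, with its button at (320,287) and the far top edge at about y=178.

Call:
play_rows(
  series=[
    [0,[0.31,-0.6,-0.08],[0,0,-0.88]],
    [0,[0.38,-0.56,-0.02],[0,0,-0.88]],
    [0,[0.45,-0.51,-0.02],[0,0,-0.88]],
    [0,[0.51,-0.45,-0.02],[0,0,-0.88]],
    [0,[0.56,-0.39,-0.02],[0,0,-0.88]],
    [0,[0.6,-0.31,-0.02],[0,0,-0.88]],
    [0,[0.64,-0.24,-0.02],[0,0,-0.88]],
    [0,[0,0,0],[0,0,0]],
  ],
)

```text
t: 20.7
tool_pos: [0.5055, 0.0124, 0.1474]
tool_rot: [-2.59, -1.773, 0.005]
contact_force: [0.3, -0.1, -1.7]
opening: 0.0344
grip_force: 40.4
```

Call:
play_rows(
  series=[
    [0,[0,0,0],[0,0,0]],
    [0,[0,0,0],[0,0,0]],
  ],
)

```text
t: 20.95
tool_pos: [0.5064, 0.0099, 0.149]
tool_rot: [-2.596, -1.768, 0.002]
contact_force: [-0.2, 0.5, -2.0]
opening: 0.0345
grip_force: 40.4
```

```bash
python3 - <<'E'
from h import *
o=ctrl.get_obs();d=imaging.get_image('wrist');C=cam(d,o);M=R.from_rotvec(o['tool_rot'])
for p in((320,178),(320,287),(320,168),(320,335)):print('in tool',p,M.inv().apply(ray(d,C,p,o['tool_pos'][2]+.007)[0]-o['tool_pos']).round(4))
cv2.imwrite('pics/w9.png',d['color'])
plan((.5055,.0113,.088),68.7)
E
```

```text
in tool (320, 178) [ 0.0398  0.0012 -0.007 ]
in tool (320, 287) [-0.0169  0.0013 -0.007 ]
in tool (320, 168) [ 0.0444  0.0012 -0.007 ]
in tool (320, 335) [-0.0462  0.0014 -0.007 ]
yaw 68.5 -> 68.7 dp [-0.001   0.0015 -0.0613] rows 2 turn [-0.003  0.002 -0.01 ]
[0.01, -0.01, 0.61]
[0.01, -0.01, 0.61]
```

Call:
play_rows(
  series=[
    [0,[0.06,0,0.6],[0,0,0]],
    [0,[0,0,0.35],[0,0,0]],
    [0,[0,0,0.15],[0,0,0]],
    [0,[0,0,0],[0,0,0]],
    [0,[0,0,0],[0,0,0]],
  ],
)

```text
t: 21.62
tool_pos: [0.5087, 0.0132, 0.0958]
tool_rot: [2.594, 1.77, 0.002]
contact_force: [-0.6, -0.9, -1.6]
opening: 0.0347
grip_force: 40.3
```

Call:
play_rows(
  series=[
    [0,[0,0,0.1],[0,0,0]],
    [0,[0,0,0.06],[0,0,0]],
    [0,[0,0,0],[0,0,0]],
    [0,[0,0,0],[0,0,0]],
  ],
)

```text
t: 22.12
tool_pos: [0.5081, 0.0134, 0.087]
tool_rot: [2.594, 1.771, 0.001]
contact_force: [-0.2, 0.2, 0.7]
opening: 0.0346
grip_force: 40.5
```

Call:
play_rows(
  series=[
    [0.6,[0,0,0.02],[0,0,0]],
    [0.65,[0,0,0],[0,0,0]],
    [0.65,[0,0,0],[0,0,0]],
    [0.65,[0,0,-0.3],[0,0,0]],
    [0.65,[0,0,-1],[0,0,0]],
    [0.65,[0,0,-0.8],[0,0,0]],
    [1,[0,0,0],[0,0,0]],
  ],
)

```text
t: 23.0
tool_pos: [0.5108, 0.0131, 0.1969]
tool_rot: [2.589, 1.767, 0.012]
contact_force: [0.1, -0.5, 0.7]
opening: 0.0719
grip_force: 0.0
```

```bash
python3 - <<'E'
from h import *
o=ctrl.get_obs();d=imaging.get_image('wrist');C=cam(d,o)
a=np.radians(68.7);u=np.array([np.cos(a),np.sin(a),0]);v=np.array([-u[1],u[0],0])
c=np.array([.5033,.0113,.07])
out=[]
for z in(.07,.094):
    c[2]=z
    m=np.float32([[proj(d,C,c+u*(.1-i*.001)+v*(.035-j*.001)) for j in range(71)] for i in range(201)])
    w=cv2.remap(d['color'],m[...,0],m[...,1],cv2.INTER_CUBIC)
    w=np.clip(w.astype(float)*2-40,0,255).astype(np.uint8)
    out.append(cv2.resize(cv2.rotate(w,cv2.ROTATE_90_CLOCKWISE),None,fx=3.9,fy=3.9,interpolation=cv2.INTER_CUBIC))
cv2.imwrite('pics/rect2.png',np.vstack(out))
plan((.541,.367,.17),140)
E
```

```text
yaw 68.6 -> 140 dp [ 0.0316  0.3537 -0.0241] rows 10 turn [ 0.004  0.002 -0.892]
[0.68, -0.2, 0.05]
[0.7, -0.11, 0.05]
[0.71, -0.02, 0.05]
[0.71, 0.06, 0.05]
[0.69, 0.15, 0.05]
[0.67, 0.24, 0.05]
[0.64, 0.32, 0.05]
[0.59, 0.39, 0.05]
[0.54, 0.46, 0.05]
[0.48, 0.53, 0.05]
```

View pics/rect2.png

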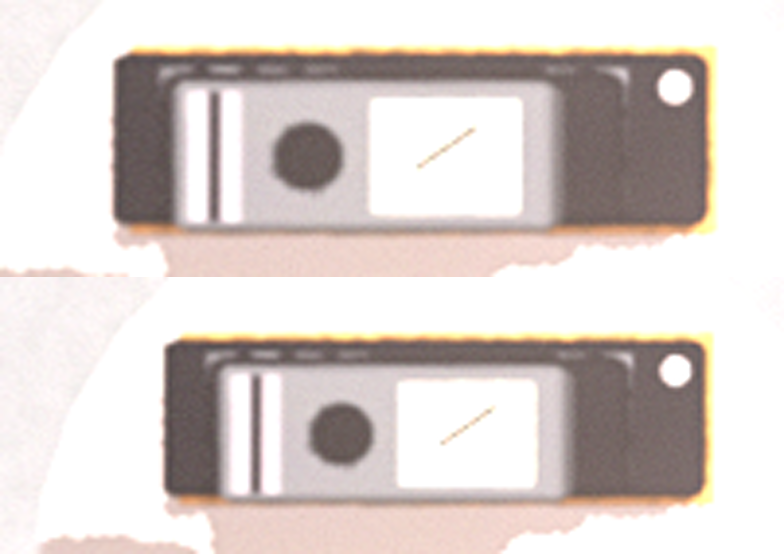

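The stack is good: the tester is about 1–2 mm off the short remote. Next is the chrome spinner, whose arms head roughly 148°.

```bash
python3 - <<'E'
from h import *
plan((.53,.36,.19),148.5)
E
```

```text
yaw 68.6 -> 148.5 dp [ 0.0206  0.3467 -0.0041] rows 11 turn [ 0.004  0.002 -0.908]
[0.6, -0.19, 0.01]
[0.62, -0.12, 0.01]
[0.63, -0.04, 0.01]
[0.63, 0.04, 0.01]
[0.62, 0.12, 0.01]
[0.6, 0.2, 0.01]
[0.57, 0.27, 0.01]
[0.53, 0.34, 0.01]
[0.48, 0.41, 0.01]
[0.43, 0.46, 0.01]
[0.37, 0.51, 0.01]
```

Call:
play_rows(
  series=[
    [0.6,[0.6,-0.19,0],[0,0,-0.91]],
    [0.6,[0.62,-0.12,0],[0,0,-0.91]],
    [0.6,[0.63,-0.04,0],[0,0,-0.91]],
    [0.6,[0.63,0.04,0],[0,0,-0.91]],
    [0.6,[0.62,0.12,0],[0,0,-0.91]],
    [0.6,[0.6,0.2,0],[0,0,-0.91]],
    [0.6,[0.57,0.27,0],[0,0,-0.91]],
    [0.6,[0.53,0.34,0],[0,0,-0.91]],
  ],
)

```text
t: 24.05
tool_pos: [0.5214, 0.2661, 0.1893]
tool_rot: [-1.398, -2.811, 0.003]
contact_force: [-0.5, -0.9, -0.2]
opening: 0.051
grip_force: 0.0
```

Call:
play_rows(
  series=[
    [0.6,[0.48,0.41,0.2],[0,0,-0.91]],
    [0.6,[0.43,0.46,0.2],[0,0,-0.91]],
    [0.6,[0.37,0.51,0.2],[0,0,-0.91]],
    [0.6,[0,0,0.2],[0,0,0]],
    [0.6,[0,0,0],[0,0,0]],
    [0.6,[0,0,0],[0,0,0]],
  ],
)

```text
t: 24.8
tool_pos: [0.5272, 0.3589, 0.1507]
tool_rot: [-0.849, -3.024, 0.001]
contact_force: [0.4, 0.4, -0.6]
opening: 0.0511
grip_force: 0.0
```

```bash
python3 - <<'E'
from h import *
d,C=wrist('pics/w10.png');print(proj(d,C,(.541,.367,.012)),ctrl.get_obs()['tool_pos'])
E
```

```text
[335.01388242 192.73975441] [0.52749343 0.35902987 0.15119081]
```

View pics/w10.png

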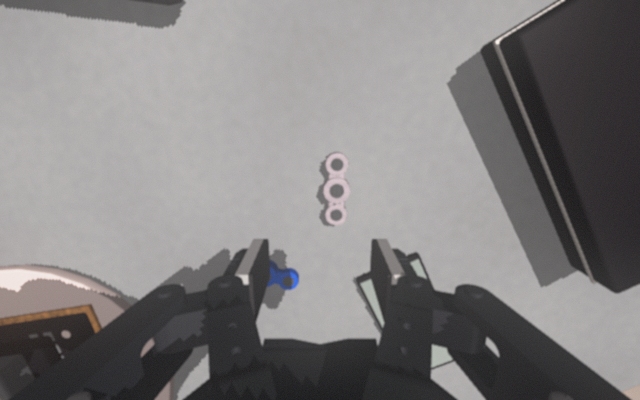

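The chrome hub is at (336,190) with its ends at (337,164) and (336,215), so the tool is already aligned. The blue spinner (290,278) and the phone corner (360,285) are nearby, so I'll check clearance.

```bash
python3 - <<'E'
from h import *
o=ctrl.get_obs();d,C=wrist();M=R.from_rotvec(o['tool_rot'])
w=ray(d,C,[(336,190),(337,164),(336,215)],.013);h=w[0]
a=w[1]-w[2];print(h,np.linalg.norm(a),np.degrees(np.arctan2(a[1],a[0])))
b=ray(d,C,[(357,283),(420,255),(297,280)],.009);print('rel hub in tool',(M.inv().apply(b-h)).round(3).tolist())
plan((h[0],h[1],.005),148.5,4)
E
```

```text
[0.53939269 0.36938065 0.013     ] 0.050439660287640437 148.5060044437532
rel hub in tool [[-0.103, 0.024, 0.004], [-0.07, 0.088, 0.004], [-0.1, -0.04, 0.004]]
yaw 148.6 -> 148.5 dp [ 0.0118  0.0102 -0.1465] rows 4 turn [0.001 0.001 0.004]
[-0.02, 0.07, 0.73]
[-0.02, 0.07, 0.73]
[-0.02, 0.07, 0.73]
[-0.02, 0.07, 0.73]
```

Call:
play_rows(
  series=[
    [0.6,[-0.02,0.07,0.73],[0,0,0]],
    [0.6,[-0.02,0.07,0.73],[0,0,0]],
    [0.6,[-0.02,0.07,0.73],[0,0,0]],
    [0.6,[-0.02,0.07,0.68],[0,0,0]],
    [0.6,[0,0,0],[0,0,0]],
  ],
)

```text
t: 25.52
tool_pos: [0.5359, 0.3681, 0.0044]
tool_rot: [-0.847, -3.021, 0.007]
contact_force: [-0.2, 0.2, 0.5]
opening: 0.0512
grip_force: 0.0
```

Call:
play_rows(
  series=[
    [0,[0,0,0],[0,0,0]],
    [0,[0,0,0],[0,0,0]],
    [0,[0,0,0],[0,0,0]],
    [0,[0,0,0],[0,0,0]],
    [0,[0,0,0],[0,0,0]],
    [0,[0,0,0],[0,0,0]],
  ],
  force=40,
)

```text
t: 26.28
tool_pos: [0.5396, 0.3704, 0.0101]
tool_rot: [0.846, 3.022, 0.004]
contact_force: [0.5, -1.3, 5.9]
opening: 0.0227
grip_force: 39.5
```

Call:
play_rows(
  series=[
    [0,[0,0,-0.5],[0,0,0]],
    [0,[0,0,-1],[0,0,0]],
    [0,[0,0,-1],[0,0,0]],
    [0,[0,0,-0.5],[0,0,0]],
    [0,[0,0,0],[0,0,0]],
    [0,[0,0,0],[0,0,0]],
  ],
)

```text
t: 27.02
tool_pos: [0.537, 0.3693, 0.1556]
tool_rot: [-0.847, -3.023, 0.003]
contact_force: [-0.3, -0.2, -1.7]
opening: 0.0231
grip_force: 39.3
```

```bash
python3 - <<'E'
from h import *
d,C=wrist('pics/w11.png')
plan((.6104,-.0307,.16),158.7)
E
```

```text
yaw 148.7 -> 158.7 dp [ 0.0737 -0.3998  0.0052] rows 9 turn [-0.002 -0.002 -0.139]
[-0.6, -0.67, -0.01]
[-0.59, -0.69, -0.01]
[-0.57, -0.7, -0.01]
[-0.56, -0.71, -0.01]
[-0.55, -0.72, -0.01]
[-0.53, -0.73, -0.01]
[-0.52, -0.74, -0.01]
[-0.5, -0.75, -0.01]
[-0.49, -0.76, -0.01]
```

View pics/w11.png

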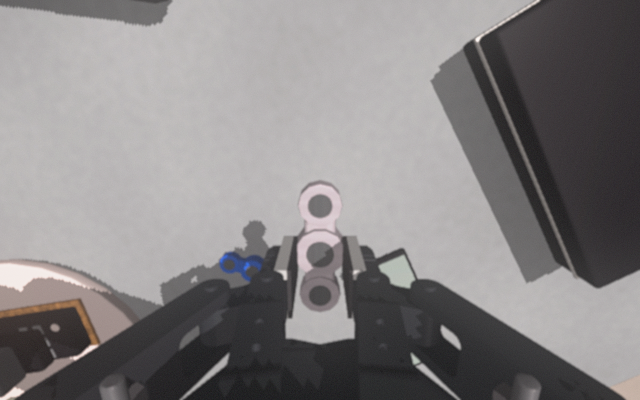

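The spinner is held by the hub (320,250), with its ends at (320,205) and (320,293). Now carrying it to the lid.

Call:
play_rows(
  series=[
    [0,[-0.6,-0.67,-0.05],[0,0,-0.14]],
    [0,[-0.59,-0.69,-0.01],[0,0,-0.14]],
    [0,[-0.57,-0.7,-0.01],[0,0,-0.14]],
    [0,[-0.56,-0.71,-0.01],[0,0,-0.14]],
    [0,[-0.55,-0.72,-0.01],[0,0,-0.14]],
    [0,[-0.53,-0.73,-0.01],[0,0,-0.14]],
    [0,[-0.52,-0.74,-0.01],[0,0,-0.14]],
    [0,[-0.5,-0.75,-0.01],[0,0,-0.14]],
  ],
)

```text
t: 28.08
tool_pos: [0.6019, 0.0129, 0.1608]
tool_rot: [-0.607, -3.079, 0.0]
contact_force: [1.5, -0.1, -0.4]
opening: 0.0227
grip_force: 39.3
```

Call:
play_rows(
  series=[
    [0,[-0.49,-0.76,-0.01],[0,0,-0.14]],
    [0,[0,0,0],[0,0,0]],
    [0,[0,0,0],[0,0,0]],
  ],
)

```text
t: 28.45
tool_pos: [0.6103, -0.0298, 0.1619]
tool_rot: [-0.578, -3.085, -0.001]
contact_force: [-0.0, -0.2, -1.1]
opening: 0.0228
grip_force: 39.4
```

```bash
python3 - <<'E'
from h import *
o=ctrl.get_obs();d=imaging.get_image('wrist');C=cam(d,o);M=R.from_rotvec(o['tool_rot'])
for p in((320,250),(320,205),(320,293)):print('in tool',p,M.inv().apply(ray(d,C,p,o['tool_pos'][2]+.003)[0]-o['tool_pos']).round(4))
plan((.6104,-.0307,.082),158.7)
t=imaging.get_image('top');hsv=cv2.cvtColor(t['color'],cv2.COLOR_BGR2HSV)
cv2.imwrite('pics/w12.png',d['color'])
E
```

```text
in tool (320, 250) [ 0.0017 -0.0006 -0.003 ]
in tool (320, 205) [ 0.0255 -0.0007 -0.0029]
in tool (320, 293) [-0.0231 -0.0006 -0.0031]
yaw 158.8 -> 158.7 dp [ 0.     -0.0014 -0.0803] rows 2 turn [-0.    -0.009  0.008]
[-0.01, -0.01, 0.8]
[-0.01, -0.01, 0.8]
```

View pics/w12.png

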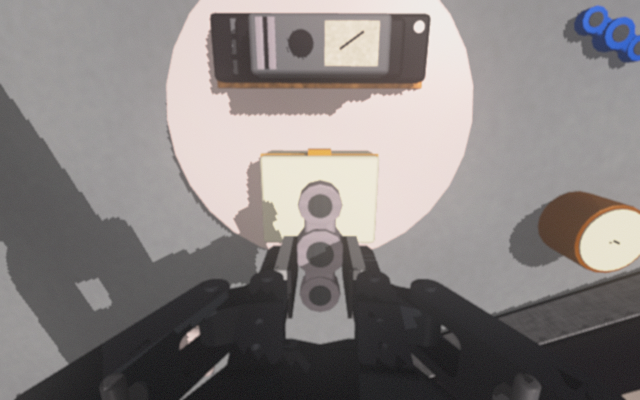

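Call:
play_rows(
  series=[
    [0,[-0.02,0,0.8],[0,0,0]],
    [0,[0,0,0.45],[0,0,0]],
    [0,[0,0,0.2],[0,0,0]],
    [0,[0,0,0],[0,0,0]],
    [0,[0,0,0],[0,0,0]],
  ],
)

```text
t: 29.18
tool_pos: [0.6131, -0.0304, 0.0928]
tool_rot: [0.577, 3.086, 0.0]
contact_force: [-0.3, 0.5, -0.4]
opening: 0.0227
grip_force: 39.4
```

Call:
play_rows(
  series=[
    [0,[0,0,0.06],[0,0,0]],
    [0,[0,0,0.04],[0,0,0]],
    [0,[0,0,0],[0,0,0]],
  ],
)

```text
t: 29.55
tool_pos: [0.612, -0.0307, 0.0862]
tool_rot: [-0.578, -3.088, -0.0]
contact_force: [0.2, -0.2, 0.5]
opening: 0.0227
grip_force: 39.4
```

Call:
play_rows(
  series=[
    [0,[0,0,0.06],[0,0,0]],
    [0,[0,0,0.04],[0,0,0]],
    [0,[0,0,0],[0,0,0]],
  ],
)

```text
t: 29.92
tool_pos: [0.6119, -0.0306, 0.0809]
tool_rot: [-0.578, -3.087, 0.0]
contact_force: [0.9, 0.2, -0.9]
opening: 0.0225
grip_force: 39.4
```

Call:
play_rows(
  series=[
    [0,[0,0,0.04],[0,0,0]],
    [0,[0,0,0],[0,0,0]],
  ],
)

```text
t: 30.18
tool_pos: [0.6124, -0.0306, 0.0801]
tool_rot: [0.578, 3.087, -0.0]
contact_force: [-1.1, -0.5, 2.9]
opening: 0.023
grip_force: 39.8
```

Contact at the expected height (0.080), so I'll release and rise.

Call:
play_rows(
  series=[
    [0.4,[0,0,0],[0,0,0]],
    [0.5,[0,0,0],[0,0,0]],
    [0.5,[0,0,0],[0,0,0]],
    [0.5,[0,0,-0.3],[0,0,0]],
    [0.5,[0,0,-0.8],[0,0,0]],
    [0.5,[0,0,-1],[0,0,0]],
    [0.5,[0,0,-0.6],[0,0,0]],
    [0.5,[0,0,0],[0,0,0]],
  ],
)

```text
t: 31.18
tool_pos: [0.6143, -0.0309, 0.2196]
tool_rot: [0.576, 3.08, 0.0]
contact_force: [-0.2, 0.0, -0.0]
opening: 0.0426
grip_force: 0.0
```

```bash
python3 - <<'E'
from h import *
o=ctrl.get_obs();d=imaging.get_image('wrist');C=cam(d,o)
cv2.imwrite('pics/w13.png',d['color']);t=imaging.get_image('top');cv2.imwrite('pics/t13.png',t['color'])
print(o['tool_pos'],proj(d,C,(.6104,-.0307,.084)))
hsv=cv2.cvtColor(d['color'],cv2.COLOR_BGR2HSV)
m=(hsv[...,0]>20)&(hsv[...,0]<40)&(hsv[...,1]>15)&(hsv[...,2]>180)&near(d,C,(.611,-.027,.07),.08)
print('lid',rect(d,C,m,.07))
E
```

```text
[ 0.61432891 -0.03093681  0.21961549] [319.02325272 180.97202654]
lid (array([ 0.6103, -0.0313]), np.float32(91.1), np.float32(71.4), np.float32(68.8))
```

View pics/w13.png

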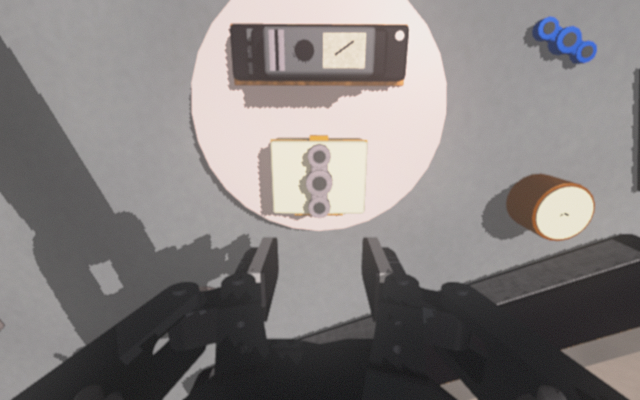

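The spinner's hub is at (319,183), and the lid centre projects to (319,181), so it sits flat within about 2 mm. The stack is intact at the top and the arm is clear.

```bash
python3 -c "
from station import ctrl
print(ctrl.finish_job())"
```

```text
the job is handed in; nothing more can be done
None
```

I handed the job in at about 31 s: the long remote, short remote and tester are stacked in order on the cork pad and the chrome spinner lies on the closed lid, each within about 5 mm of centre in the last images; no verdict came back.

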